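# Take the test gauge off the bench air outlet

## Robot

A 6-joint arm with a two-finger parallel gripper is mounted at the origin on the work surface. World frame = base frame: x ahead of the robot, y to its left, z up, the work surface at z = 0. Lengths are in m, angles in rad, forces in N, time in s.
With the tool pointing down it reaches from about 0.35 to 0.775 m from the base axis. Payload 7.3 kg.
Tool frame: the origin (TCP) lies at the very end of the fingers, on their centre line; the grasp point (between the pads) lies 19 mm behind it (robot.hold_point_z is the distance from the TCP to the grasp point, in m); y points along the fingers, z is the direction in which the jaws open and shut, and the axes are right-handed (so a half turn about y gives the same grasp; the last joint's range is limited). The gripper opens to 92 mm and grips with 3 to 60 N. Pads are 19 mm wide; open, the fingers measure 130 mm over their backs; the gripper's body (75 mm by 190 mm) begins 47 mm behind the grasp point.
Start: joints at [0.982, 0.342, 1.524, -0, 1.275, -0.146], TCP at [0.225, 0.474, 0.227] pointing down, gripper open.
Joint ranges: [-2.53, 2.53], [-0.77, 2.02], [0.04, 2.7], [-1, 4.14], [0.28, 2.66], [-3.11, 3.11]. Speed limits (rad/s): [2.57, 2.57, 3.14, 3.14, 3.14, 3.14].

## Interface

Orientations are given as [roll, pitch, yaw] about the fixed x, y, z axes, in that order (R = Rz(yaw) Ry(pitch) Rx(roll)).
In Python, from cell import robot gives the robot as it stands.
- The arm moves only by the shell command python3 -m crank 'ROWS' [OPENING] [FORCE]. ROWS is a JSON object of lists of equal length, an entry for each row: "xyz": the shift along the tool's x, y, z in cm, a list of three; "roll": the turn about the tool's y in degrees. A call has 1 to 20 rows; each row shifts and turns the commanded pose from where the row before left it, along the tool's axes as they then stand; what a row does not reach is not made up. A row lasts 1/10 s, in which the tool goes at most 50 mm and 8.59 degrees, less where a joint would pass 70% of its speed; a pose out of reach is approached as far as the arm can. A call is refused whole if a number of a shift passes 5 or a number of a turn 8.59, either way. A call with a gripper value outside its range is refused whole. OPENING is the gripper command: -1 is fully open, 1 is shut, values between are in proportion, set as the call begins (- or left out, the last holds). The fingers move at their own pace and stop on an object; FORCE is the grip in N (left out, the last holds). Time passes only in rows, so rows that do not move let the fingers close. It gives the time, the measured TCP pose, the force and the opening at its end, in the units of the state.
- robot.observe(): the state, without advancing time (a new reading comes with each control period).
- robot.read_camera(name): name is "scene" or "side" or "wrist"; returns the picture (400x640x3 uint8, red, green, blue); there is no depth.
- robot.calibration(name): a dict with "intrinsics" (3x3 intrinsics, pixels), "D" ([k1, k2, p1, p2, k3] as OpenCV has them; the pictures are not rectified), "pose" (4x4, takes a point from camera to world coordinates). Camera axes: x right, y down, z forward; pixel columns grow to the right and rows downward; lengths in m; the calibration is good to about 2 mm. A picture is of the moment at which its call begins: read the wrist's pose just before it. calibration takes no time and is no camera call; for the wrist camera it gives the pose at the moment of the call.
- robot.hand_in(): hands the job in, once; it reports no verdict.
The state is a dict: "time": time; "qpos": joint angles; "qvel": joint speeds; "joint_efforts": joint torques, N m; "tool_pos": TCP position; "tool_rot": TCP orientation; "contact_force": force on the tool from outside, world axes, zero at the start; "torque": the same for the moment, N m; "opening": finger opening in m.
Only numpy, scipy, OpenCV 4.12 (cv2) and the standard library are available. Lean on these libraries where they do the work, as an engineer would, in place of code of your own. Each camera call takes 0.05 s, during which the arm holds its last target.

## Task

The pressure check is finished and the air is already shut off: take the test gauge off the bench air outlet. Slide the coupler's collar back and hold it until the gauge pops loose, let the collar spring forward again, then draw the gauge straight out and lay it gently - don't drop it - flat on its back, dial up, lengthways inside the rim of the rubber-lined tray. Leave the spray can, the wrench and the impact socket where they are.

Things in the scene. Friction and masses are not known exactly. Their poses are not given: they have to be found in the camera images.
- air_post: Bench air outlet, fixed: round 96 mm bench flange, riser pipe with a ball valve (shut; its lever at -x, 59 mm up), aluminium block 60 x 96 x 56 mm and a brass quick coupler that points level out of the block. Origin on the bench under the riser; x along the coupler, out of its mouth; z up. Coupler axis 130 mm above the bench; the block reaches x = 30 mm and, with a low blanking plug, 164 mm up.
- coupler_mouth (a point): Middle of the coupler's open end, on its axis, 130 mm above the bench and 125 mm from the riser; axes as air_post: x level out of the mouth, along which the gauge is drawn. From its locked place the plug must be drawn 42 mm along x to be clear of the guiding bore (29 mm once it has popped loose).
- collar_mid (a point): On the axis of the coupler's sliding steel collar, amid its grip; x as coupler_mouth. 24 mm behind the mouth at rest. Forward of its rear rim the collar is a knurled grip 35 mm in diameter and 35 mm long, from 6 to 41 mm behind the mouth at rest; then, towards the block, a raised rim 41 mm in diameter, 7 mm thick. It slides only along x.
- collar (a joint): Collar slide in m: 0 at rest (forward), 0.012 at its stop, pulled back towards the block. Spring: 6 N at rest, 13 N at the stop. Beyond 0.008 the jaws free the plug; held back for half a second, a sprung valve pushes the gauge about 13 mm out. It stays hanging in the bore, sagging about 2 degrees; the collar, let go, then springs fully forward. While the collar is forward the plug is locked in.
- gauge: Loose test gauge, about 0.33 kg, 160 mm long, plugged in at first. Origin: centre of the round case, on the stem's axis. z out of the white dial; x from plug to case. Case 63 mm in diameter, 17 mm above and below the origin. Then brass hexagon stem to -72 mm, 24 mm across two upright flats (+y, -y); flange 28 mm in diameter to -77 mm; steel plug 17 mm in diameter to the tip at -128 mm.
- gauge_grip (a point): Middle of the gauge's hexagonal stem, on its axis, 52 mm from the centre of the case and within 15 mm of the gauge's centre of mass; axes as the gauge's. 24 mm wide between the flats, which stand 14 mm tall.
- plug_tip (a point): Tip of the gauge's plug, on its axis; axes as the gauge's. It is 42 mm inside the mouth when locked, about 29 mm inside once popped loose.
- tray: Fixed shallow steel tray lined with a black rubber mat. Origin at the centre of its underside, on the bench; x along its length, y across, z up. Inside 230 x 150 mm; the mat's top is 6 mm above the bench and the rim 20 mm above the bench. Laid flat, the gauge has its origin 23 mm above the bench.
- spray_can: Bystander: aluminium spray can, 54 mm in diameter and 150 mm tall, standing. Origin at the centre of its underside.
- wrench: Bystander: steel combination wrench 200 mm long, lying flat. Origin at the middle of its underside, x along it.
- impact_socket: Bystander: dark steel impact socket, 42 mm in diameter and 78 mm tall, standing. Origin at the centre of its underside.
Things that resemble listed ones, but are neither listed nor needed, are in the scene too. Of the things that look like the gauge, the smallest one is meant.

How it is judged:
On the way, in this order (a step that is already met when the one before it is completed fails the run):
1. the collar is pulled back and the gauge pops loose in the coupler (value of joint collar above 0.005 m and x of plug_tip in the frame of coupler_mouth between -0.037 and -0.005 m).
2. the gauge is drawn out of the coupler, held in the gripper (x of plug_tip in the frame of coupler_mouth above 0.003 m and contact force between the fingers and gauge above 0.5 N), for 0.1 s.
At the end, for the whole second after the job is handed in: The gauge lies still and flat on the tray's mat, dial up (within 0.1 rad), the whole of it inside the rim; the collar is fully forward again (within 2 mm of rest); nothing else has been moved (x of gauge in the frame of tray between -0.086 and 0.086 m and y of gauge in the frame of tray between -0.046 and 0.046 m and x of plug_tip in the frame of tray between -0.117 and 0.117 m and y of plug_tip in the frame of tray between -0.077 and 0.077 m and z of gauge in the frame of tray between 0.019 and 0.027 m and angle between gauge's own z axis and vertical below 0.1 rad and linear speed of gauge below 0.02 m/s and value of joint collar below 0.002 m); the robot touches nothing.
It fails at once if the gauge is dropped or flung (moves faster than 0.5 m/s while not in the gripper) (linear speed of gauge above 0.5 m/s and contact force between the fingers and gauge below 0.1 N).
It fails at once if the spray can is moved by more than 15 mm (distance of spray_can from where it was at the start of the episode above 0.015 m).
It fails at once if the wrench is moved by more than 15 mm (distance of wrench from where it was at the start of the episode above 0.015 m).
It fails at once if the impact socket is moved by more than 15 mm (distance of impact_socket from where it was at the start of the episode above 0.015 m).
It also fails if it takes over 48 s, if anything falls off the work surface, if the arm or the gripper's body presses on something with over 40 N, if the wrist force passes 120 N, or if a joint passes its speed limit or range.

## Working session

There is one attempt and no reset: what is moved stays moved. The work goes in short steps, Python scripts to look and compute and a shell command to move; the robot and the scene stay as the last step left them, time stands still between calls to the robot, and variables do not carry over. Pictures are saved under pics/ and viewed, and the job is handed in when it is done.

```bash
ls; mkdir -p pics; python3 - <<'E'
from cell import robot
import cv2,numpy as np
s=robot.observe();print(s)
print(robot.hold_point_z)
for n in ("scene","side","wrist"):
    c=robot.calibration(n);print(n,np.round(c["intrinsics"],1).tolist(),c["D"],np.round(c["pose"],3).tolist())
    cv2.imwrite(f"pics/{n}0.png",robot.read_camera(n)[:,:,::-1])
E
```

```text
pics
{'time': 0.0, 'qpos': array([ 9.82017857e-01,  3.42724594e-01,  1.52503086e+00, -3.80304140e-06,
        1.27537805e+00, -1.45991493e-01]), 'qvel': array([-1.54706209e-03, -1.42580361e-03, -5.53430258e-05, -7.63911145e-04,
       -7.86597978e-04,  5.62265349e-05]), 'joint_efforts': array([-9.40359168e-04, -4.31235158e+01, -2.44225538e+01,  7.18916254e-02,
        5.57947950e-02, -1.78237515e-04]), 'tool_pos': array([0.22468919, 0.47403778, 0.22603916]), 'tool_rot': array([-1.57232132e+00,  2.20554875e-04, -4.42786035e-01]), 'contact_force': array([-0.12872946,  0.06304679, -0.69187934]), 'torque': array([ 0.03561169, -0.02572752,  0.03542401]), 'opening': 0.09209531543189949}
0.0188
scene [[411.0, 0.0, 320.2], [0.0, 411.0, 204.3], [0.0, 0.0, 1.0]] [0.03204079 0.         0.         0.         0.        ] [[0.083, 0.811, -0.579, 1.178], [0.997, -0.07, 0.045, -0.017], [-0.004, -0.581, -0.814, 0.933], [0.0, 0.0, 0.0, 1.0]]
side [[479.6, 0.0, 323.7], [0.0, 479.6, 193.5], [0.0, 0.0, 1.0]] [0.0278551 0.        0.        0.        0.       ] [[0.757, -0.331, 0.563, -0.095], [-0.653, -0.362, 0.665, -0.804], [-0.017, -0.871, -0.491, 0.746], [0.0, 0.0, 0.0, 1.0]]
wrist [[284.4, 0.0, 317.0], [0.0, 284.4, 198.2], [0.0, 0.0, 1.0]] [-0.04100844  0.          0.          0.          0.        ] [[0.429, 0.871, 0.237, 0.162], [0.903, -0.414, -0.114, 0.505], [-0.001, 0.263, -0.965, 0.383], [0.0, 0.0, 0.0, 1.0]]
```

View pics/scene0.png

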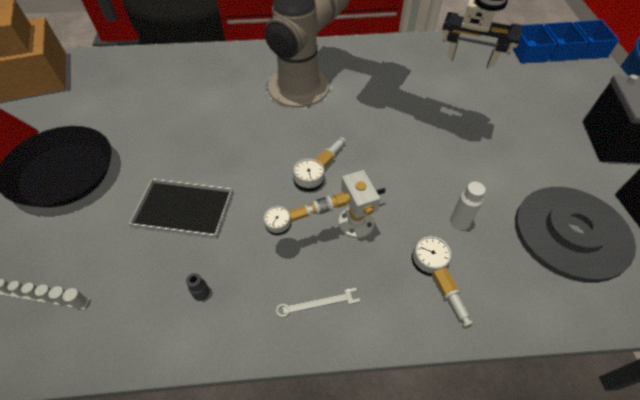

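View pics/side0.png

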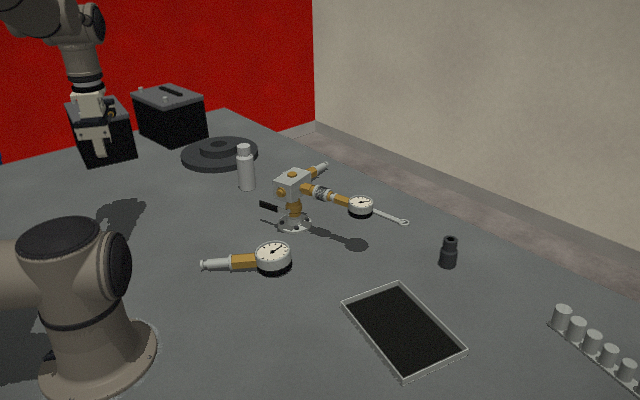

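View pics/wrist0.png

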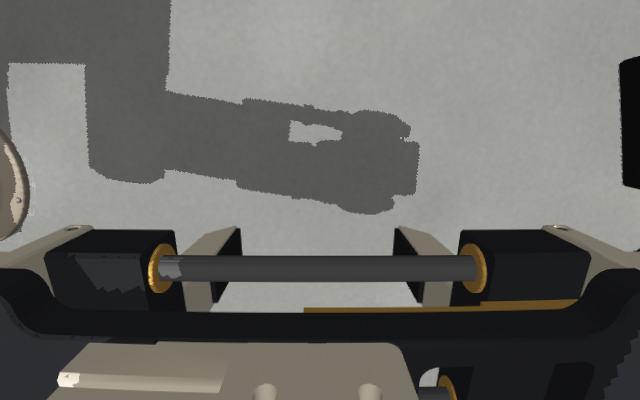

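```bash
python3 - <<'E'
import cv2,numpy as np
a=cv2.imread("pics/scene0.png");b=cv2.imread("pics/side0.png")
cv2.imwrite("pics/scene_crop.png",cv2.resize(a[150:260,250:400],None,fx=5,fy=5,interpolation=cv2.INTER_CUBIC))
cv2.imwrite("pics/side_crop.png",cv2.resize(b[150:260,250:400],None,fx=5,fy=5,interpolation=cv2.INTER_CUBIC))
E
```

```text
(no output)
```

View pics/scene_crop.png

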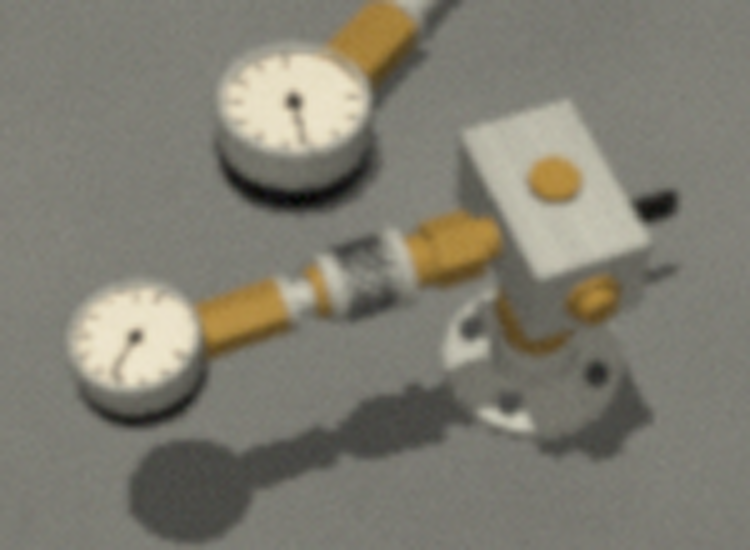

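View pics/side_crop.png

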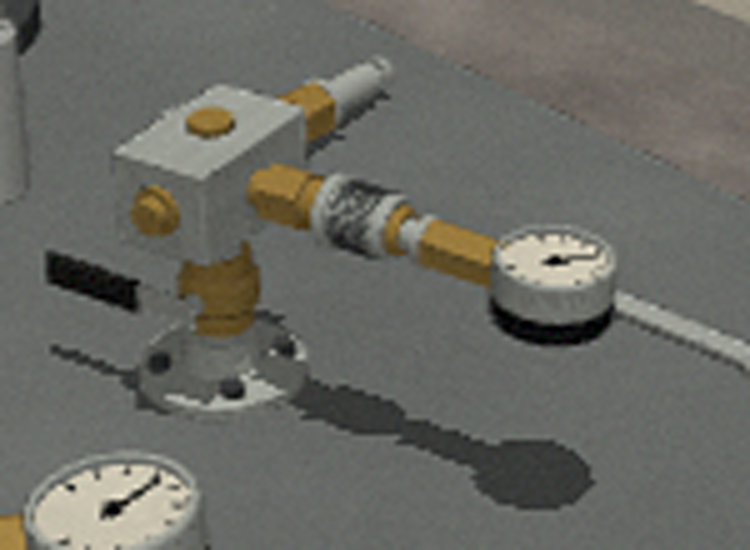

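```bash
cat > h.py <<'E'
import cv2,numpy as np
from cell import robot
def ray(n,uv,c=None):
    c=c or robot.calibration(n)
    p=cv2.undistortPoints(np.array([[uv]],float),c["intrinsics"],c["D"])[0,0]
    P=np.array(c["pose"]);return P[:3,3],P[:3,:3]@np.array([p[0],p[1],1.])
def onz(n,uv,z,c=None):
    o,d=ray(n,uv,c);return o+d*(z-o[2])/d[2]
def tri(u1,u2,n1="scene",n2="side"):
    o1,d1=ray(n1,u1);o2,d2=ray(n2,u2)
    A=np.c_[d1,-d2];t=np.linalg.lstsq(A,o2-o1,rcond=None)[0]
    a=o1+t[0]*d1;b=o2+t[1]*d2
    return (a+b)/2,np.linalg.norm(a-b)
def proj(n,p):
    c=robot.calibration(n);P=np.linalg.inv(c["pose"])
    r=cv2.projectPoints(np.array([p],float),cv2.Rodrigues(P[:3,:3])[0],P[:3,3],c["intrinsics"],c["D"])[0]
    return r[0,0]
E
python3 - <<'E'
from h import *
np.set_printoptions(precision=4,suppress=True)
f=lambda x,y:(250+x/5-.4,150+y/5-.4)
a=cv2.imread("pics/scene0.png");b=cv2.imread("pics/side0.png")
def dial(im,x0,y0,r=22):
    h=im.astype(int);m=((h[:,:,2]>165)&(h[:,:,2]-h[:,:,0]>15)).astype(np.uint8)
    w=np.zeros_like(m);w[y0-r:y0+r,x0-r:x0+r]=1;m&=w
    cs=max(cv2.findContours(m,0,1)[0],key=cv2.contourArea);return cv2.fitEllipse(cv2.convexHull(cs))
d1=dial(a,277,217);d2=dial(b,361,203);print(d1,d2)
D=tri(d1[0],d2[0]);print("dial",D,onz("scene",d1[0],.147),onz("side",d2[0],.147))
p1=f(555,180);p2=f(210,122)
T=tri(p1,p2);print("plug",T,onz("scene",p1,.164),onz("side",p2,.164))
for nm,u,v in (("fl",None,None),):pass
A=(onz("scene",p1,.164)+onz("side",p2,.164))/2;B=(onz("scene",d1[0],.147)+onz("side",d2[0],.147))/2
v=(B-A)[:2];print("dist",np.linalg.norm(v),"yaw",np.arctan2(v[1],v[0]))
for q in ((468,130),(572,101),(650,242),(540,275)):print("blk",onz("scene",f(*q),.158))
for q in ((115,152),(220,85),(303,110),(205,178)):print("blk side",onz("side",f(*q),.158))
for k,(x,y) in dict(can=(463,226),sock=(201,297),wr1=(283,310),wr2=(357,296),g2=(309,173)).items():print(k,onz("scene",(x,y),0))
# tray
for n,im,(x0,y0,x1,y1) in (("scene",a,(120,170,245,245)),("side",b,(330,270,480,390))):
    w=im[y0:y1,x0:x1].max(2);m=(w<60).astype(np.uint8)
    cs=max(cv2.findContours(m,0,1)[0],key=cv2.contourArea)
    q=cv2.approxPolyDP(cv2.convexHull(cs),6,True)[:,0]+[x0,y0]
    print(n,[ (tuple(p),onz(n,p.astype(float),.013)[:2]) for p in q])
cv2.imwrite("pics/tr.png",np.hstack([cv2.resize(a[170:245,120:245],(500,300)),cv2.resize(b[270:390,330:480],(375,300))])[:,:800])
E
```

```text
((280.7048034667969, 216.23851013183594), (20.769149780273438, 35.89167404174805), 80.02960968017578) ((360.3553771972656, 201.47584533691406), (9.428650856018066, 21.078523635864258), 93.98657989501953)
dial (array([ 0.6415, -0.0702,  0.1396]), np.float64(0.006779055254423669)) [ 0.644  -0.0671  0.147 ] [ 0.633  -0.0831  0.147 ]
plug (array([0.5816, 0.1264, 0.1616]), np.float64(0.0014389332123852933)) [0.5841 0.1254 0.164 ] [0.5789 0.1237 0.164 ]
dist 0.20765490241717627 yaw -1.2926908490472577
blk [0.5451 0.0886 0.158 ]
blk [0.5312 0.1418 0.158 ]
blk [0.6198 0.1656 0.158 ]
blk [0.6342 0.1118 0.158 ]
blk side [0.5276 0.1396 0.158 ]
blk side [0.6175 0.1656 0.158 ]
blk side [0.632  0.1103 0.158 ]
blk side [0.5451 0.0844 0.158 ]
can [0.6172 0.4089 0.    ]
sock [ 0.7611 -0.2728  0.    ]
wr1 [ 0.8105 -0.0781  0.    ]
wr2 [0.7907 0.1    0.    ]
g2 [0.3976 0.0109 0.    ]
scene [((np.int64(134), np.int64(221)), array([ 0.5347, -0.4647])), ((np.int64(154), np.int64(183)), array([ 0.408 , -0.4315])), ((np.int64(227), np.int64(192)), array([ 0.458 , -0.2236])), ((np.int64(213), np.int64(232)), array([ 0.5876, -0.2537]))]
side [((np.int64(347), np.int64(304)), array([ 0.4596, -0.221 ])), ((np.int64(398), np.int64(286)), array([ 0.5885, -0.2555])), ((np.int64(461), np.int64(350)), array([ 0.5372, -0.4634])), ((np.int64(403), np.int64(377)), array([ 0.4037, -0.4311]))]
```

View pics/tr.png

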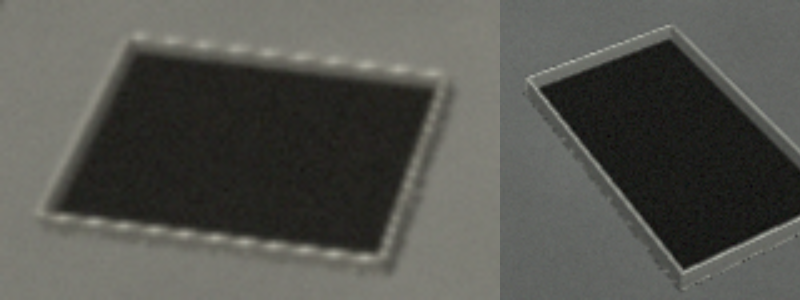

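```bash
cat > geo.py <<'E'
from h import *
np.set_printoptions(precision=4,suppress=True)
def togo(target,yaw):
    "shift in tool axes (cm) after turning to yaw; roll deg about tool y"
    s=robot.observe();t=np.array(s["tool_pos"]);y0=s["tool_rot"][2]
    d=np.array(target)-t
    x=np.array([np.cos(yaw),np.sin(yaw),0]);z=np.array([-np.sin(yaw),np.cos(yaw),0])
    return np.array([d@x,-d[2],d@z])*100, np.degrees(y0-yaw), s["time"]
E
python3 - <<'E'
from geo import *
B1=onz("scene",(276.8,217.0),.145);B2=onz("side",(360.8,201.8),.145);print(B1,B2,tri((276.8,217.0),(360.8,201.8)))
O=np.array([.5815,.126]);B=((B1+B2)/2)[:2];v=B-O;print(np.linalg.norm(v),np.arctan2(v[1],v[0]))
yaw=-1.302;u=np.array([np.cos(yaw),np.sin(yaw)])
m=B-u*.211; print("O from gauge",m)
col=B-u*(.211-.101);print("collar",col,"grip",B-u*.052)
print(togo([*col,.23],yaw))
E
```

```text
[ 0.644  -0.0763  0.145 ] [ 0.6351 -0.0825  0.145 ] (array([ 0.6408, -0.0767,  0.1403]), np.float64(0.00021438892642652803))
0.21344211492889412 -1.2954463176383963
O from gauge [0.5835 0.124 ]
collar [0.6103 0.0266] grip [ 0.6257 -0.0293]
(array([53.3824, -0.3785, 25.2871]), np.float64(49.228238453952166), 0.15)
```

```bash
python3 -m crank '{"xyz":[[0,0,0],[0,0,0],[0,0,0],[0,0,0],[0,0,0],[0,0,0]],"roll":[8.2,8.2,8.2,8.2,8.2,8.2]}' -1
python3 -m crank '{"xyz":[[1.5,-0.1,0.7],[3,-0.1,1.4],[3,0,1.4],[3,0,1.4],[3,0,1.4],[3,0,1.4],[3,0,1.4],[3,0,1.4],[3,0,1.4],[3,0,1.4],[3,0,1.4],[3,0,1.4],[3,0,1.5],[3,0,1.5],[3,0,1.5],[3,0,1.5],[3,0,1.5],[2.4,0,1.2],[1.5,0,0.7],[0,0,0]],"roll":[0,0,0,0,0,0,0,0,0,0,0,0,0,0,0,0,0,0,0,0]}'
python3 - <<'E'
from geo import *
c=robot.calibration("wrist");im=robot.read_camera("wrist")[:,:,::-1];cv2.imwrite("pics/w1.png",im)
np.save("w1c.npy",c["pose"]);print(robot.observe()["tool_pos"],robot.observe()["tool_rot"])
cv2.imwrite("pics/s1.png",robot.read_camera("side")[:,:,::-1])
E
```

```text
time: 0.75
tool_pos: [0.2248, 0.4742, 0.2264]
tool_rot: [-1.571, -0.0, -1.307]
contact_force: [-0.0, 0.1, -0.5]
opening: 0.092
time: 2.75
tool_pos: [0.6136, 0.0257, 0.2277]
tool_rot: [-1.572, -0.0, -1.304]
contact_force: [-0.5, 0.8, 0.1]
opening: 0.0921
[0.6127 0.0269 0.2279] [-1.572   0.0007 -1.303 ]
```

View pics/w1.png

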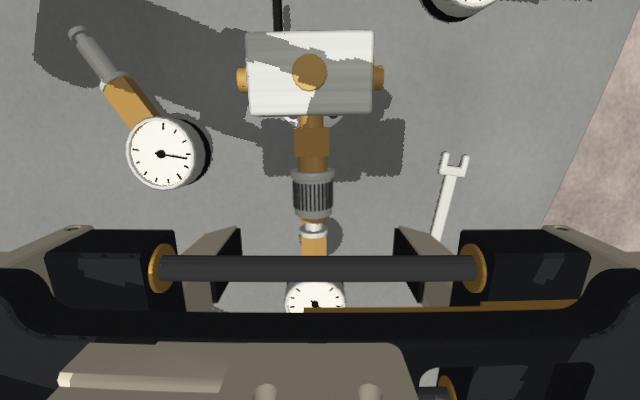

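View pics/s1.png

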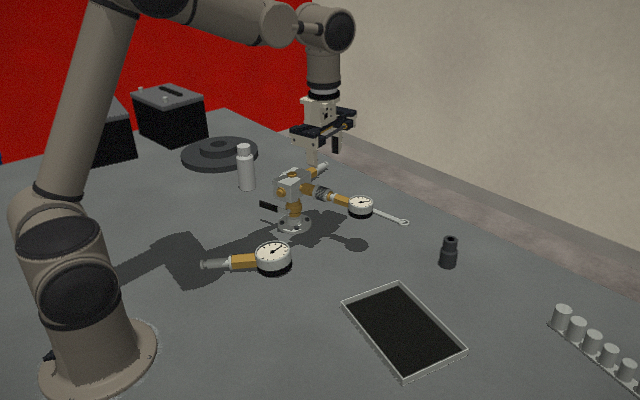

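```bash
python3 - <<'E'
from geo import *
c=robot.calibration("wrist");print(np.abs(c["pose"]-np.load("w1c.npy")).max());c["pose"]=np.load("w1c.npy")
P=onz("wrist",(309.5,72),.164,c);print("plug",P)
for q in ((246,31),(372,31),(373,115),(250,115)):print("blk",onz("wrist",q,.158,c))
G1=onz("wrist",(315,304),.147,c);G2=onz("wrist",(315,304),.140,c);print(G1,G2)
v=(G1-P)[:2];print(np.linalg.norm(v),np.arctan2(v[1],v[0]))
for q in ((312.5,176),(312.5,193),(312.5,216)):print("col",onz("wrist",q,.1475,c),onz("wrist",q,.13,c))
im=cv2.imread("pics/w1.png");cv2.imwrite("pics/w1c.png",cv2.resize(im[110:320,240:390],None,fx=4,fy=4,interpolation=cv2.INTER_CUBIC)[:600*2][:840:1])
cv2.imwrite("pics/w1c.png",cv2.resize(im[110:260,260:370],None,fx=4,fy=4,interpolation=cv2.INTER_CUBIC))
E
```

```text
0.001982080439130285
plug [0.5813 0.1258 0.164 ]
blk [0.5294 0.1418 0.158 ]
blk [0.6172 0.1655 0.158 ]
blk [0.6359 0.1097 0.158 ]
blk [0.5446 0.0849 0.158 ]
[ 0.6386 -0.0716  0.147 ] [ 0.6399 -0.0764  0.14  ]
0.20549044793500634 -1.288178636016592
col [0.6037 0.0495 0.1475] [0.6043 0.0462 0.13  ]
col [0.6076 0.0351 0.1475] [0.6084 0.0308 0.13  ]
col [0.613  0.015  0.1475] [0.6142 0.0091 0.13  ]
```

View pics/w1c.png

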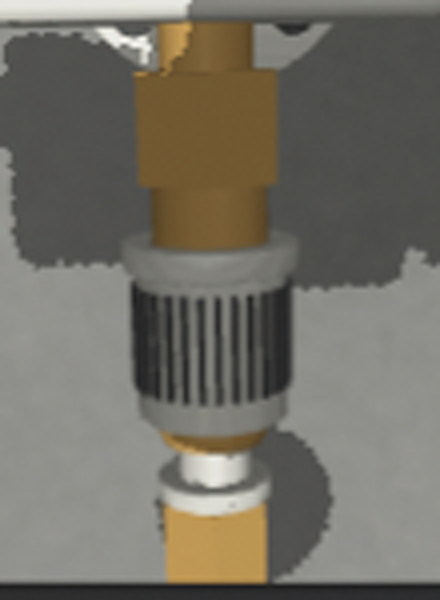

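```bash
python3 -m crank '{"xyz":[[-0.3,1,-0.3],[0,2,0],[0,2,0],[0,2,0],[0,2,0],[0,1.5,0],[0,1.2,0],[0,0,0],[0,0,0]],"roll":[-0.6,0,0,0,0,0,0,0,0]}' -1
python3 - <<'E'
from geo import *
s=robot.observe();print(s["tool_pos"],s["tool_rot"],s["contact_force"])
print(togo([.6092,.0289,.111],-1.293))
cv2.imwrite("pics/w2.png",robot.read_camera("wrist")[:,:,::-1])
cv2.imwrite("pics/s2.png",robot.read_camera("side")[120:270,230:430,::-1].repeat(4,0).repeat(4,1))
E
```

```text
time: 3.75
tool_pos: [0.609, 0.03, 0.112]
tool_rot: [-1.57, 0.0, -1.29]
contact_force: [0.2, -0.2, 0.1]
opening: 0.0919
[0.609 0.03  0.112] [-1.5705  0.     -1.2903] [ 0.2218 -0.1702  0.0872]
(array([ 0.1146,  0.1046, -0.0153]), np.float64(0.1519134648685341), 3.75)
```

View pics/w2.png

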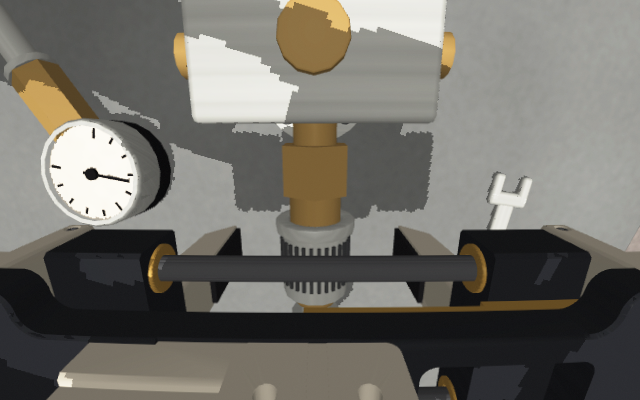

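View pics/s2.png

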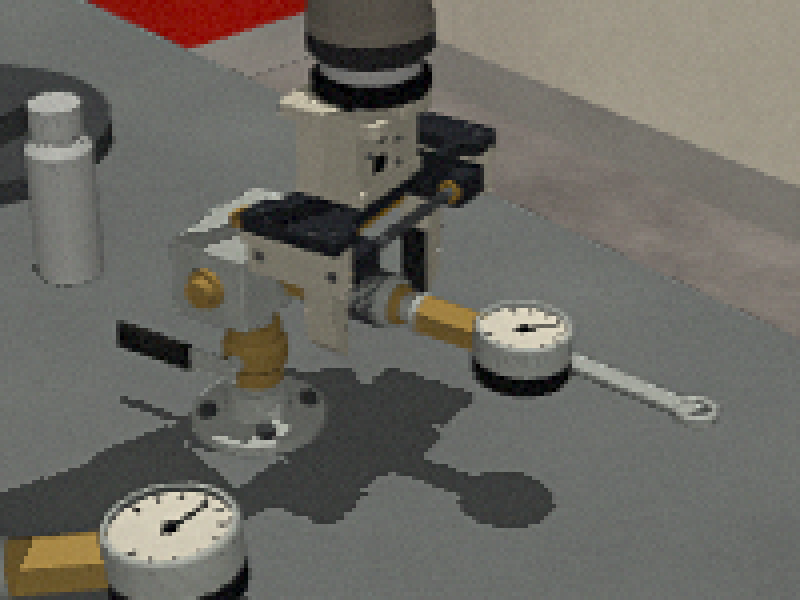

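```bash
python3 -m crank '{"xyz":[[0,0.1,0],[0,0,0],[0,0,0],[0,0,0],[0,0,0],[0,0,0],[0,0,0],[0,0,0],[0,0,0],[0,0,0]],"roll":[0,0,0,0,0,0,0,0,0,0]}' 1 40
```

```text
time: 4.85
tool_pos: [0.6081, 0.0293, 0.1106]
tool_rot: [-1.573, 0.0, -1.291]
contact_force: [-3.6, -1.9, 2.6]
opening: 0.033
```

```bash
python3 -m crank '{"xyz":[[-0.3,0,0],[-0.3,0,0],[-0.3,0,0],[-0.25,0,0],[0,0,0],[0,0,0],[0,0,0],[0,0,0],[0,0,0],[0,0,0],[0,0,0]],"roll":[0,0,0,0,0,0,0,0,0,0,0]}'
python3 - <<'E'
from geo import *
s=robot.observe();print(s["tool_pos"])
cv2.imwrite("pics/s3.png",robot.read_camera("side")[120:270,230:430,::-1].repeat(4,0).repeat(4,1))
E
```

```text
time: 5.95
tool_pos: [0.6058, 0.0375, 0.1106]
tool_rot: [-1.573, -0.004, -1.292]
contact_force: [-3.0, -12.6, 0.7]
opening: 0.033
[0.6058 0.0375 0.1106]
```

View pics/s3.png

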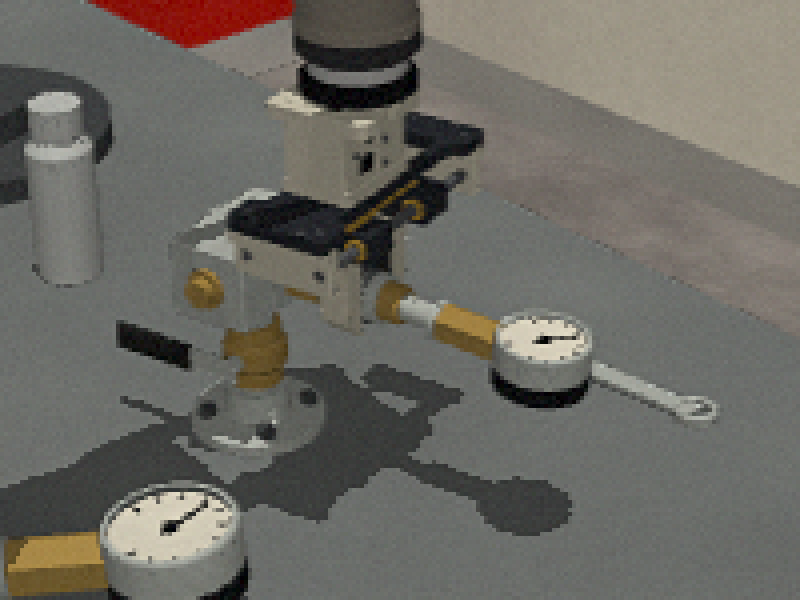

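```bash
python3 -m crank '{"xyz":[[0,0,0],[0,0,0],[0.3,0,0],[0.3,0,0],[0.3,0,0],[0.25,0,0],[0,0,0],[0,0,0]],"roll":[0,0,0,0,0,0,0,0]}'
python3 -m crank '{"xyz":[[0,0,0],[0,0,0],[0,0,0],[0,0,0],[0,0,0],[0,0,0],[0,0,0],[0,0,0]],"roll":[0,0,0,0,0,0,0,0]}' -1
python3 -m crank '{"xyz":[[0,-1,0],[0,-1.5,0],[0,-2,0],[0,-2,0],[0,-1.5,0],[0,-1,0],[0,0,0],[0,0,0],[0,0,0]],"roll":[0,0,0,0,0,0,0,0,0]}' -1
python3 - <<'E'
from geo import *
s=robot.observe();print(s["tool_pos"],s["tool_rot"])
np.save("w4c.npy",robot.calibration("wrist")["pose"])
im=robot.read_camera("wrist")[:,:,::-1];cv2.imwrite("pics/w4.png",im)
b=robot.read_camera("side")[:,:,::-1];cv2.imwrite("pics/side4.png",b)
cv2.imwrite("pics/s4.png",b[120:270,230:430].repeat(4,0).repeat(4,1))
a=robot.read_camera("scene")[:,:,::-1];cv2.imwrite("pics/scene4.png",a)
E
```

```text
time: 6.8
tool_pos: [0.6081, 0.0293, 0.1106]
tool_rot: [-1.573, 0.0, -1.291]
contact_force: [-5.6, -1.5, 3.9]
opening: 0.0331
time: 7.6
tool_pos: [0.6092, 0.0296, 0.1108]
tool_rot: [-1.571, 0.0, -1.291]
contact_force: [0.9, 0.1, 0.2]
opening: 0.0906
time: 8.5
tool_pos: [0.6086, 0.0296, 0.1997]
tool_rot: [-1.572, 0.001, -1.291]
contact_force: [-1.0, 1.2, -0.8]
opening: 0.0922
[0.6086 0.0296 0.1997] [-1.5725  0.0007 -1.291 ]
```

View pics/w4.png

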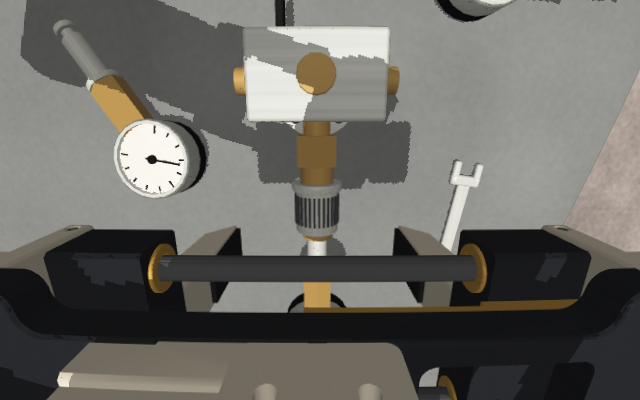

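View pics/s4.png

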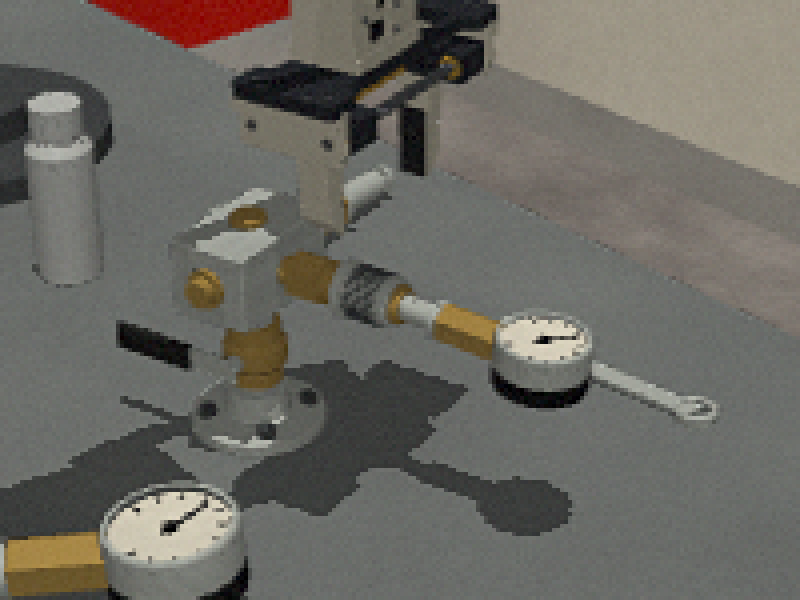

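View pics/scene4.png

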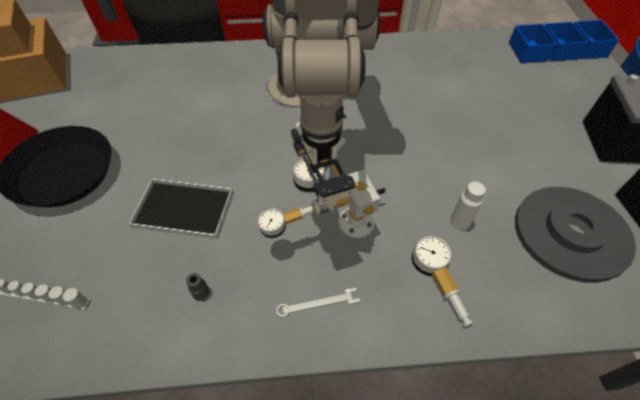

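```bash
python3 - <<'E'
from geo import *
a=cv2.imread("pics/scene4.png");b=cv2.imread("pics/side4.png")
def piv(im,x0,y0,x1,y1,sc=8):
    return cv2.resize(im[y0:y1,x0:x1],None,fx=sc,fy=sc,interpolation=cv2.INTER_CUBIC)
cv2.imwrite("pics/p4.png",np.hstack([piv(a,250,195,300,245),piv(b,340,180,390,230)]))
for i,j in (((270.7,220.3),(365.3,204.3)),):
    D,e=tri(i,j);print(D,e)
    v=D[:2]-[.5815,.126];print(np.linalg.norm(v),np.arctan2(v[1],v[0]))
    u=v/np.linalg.norm(v);g=D[:2]-u*.052;print(g,togo([*g,.2],-1.291))
E
```

```text
[ 0.6453 -0.0901  0.1365] 0.002702861964625643
0.2253502225970597 -1.2839793178220376
[ 0.6305 -0.0403] (array([ 7.3114, -0.0071,  0.1564]), np.float64(-0.005972520749814367), 8.65)
```

View pics/p4.png

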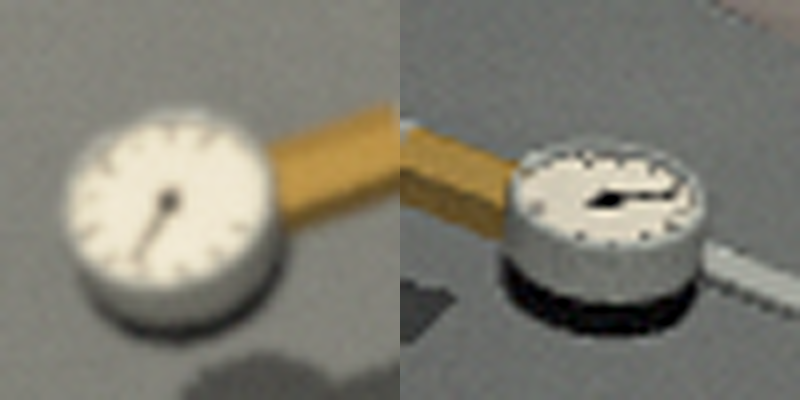

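```bash
python3 -m crank '{"xyz":[[1.5,0,0],[2,0,0.1],[2,0,0],[1.7,0,0],[0,1,0],[0,2,0],[0,2,0],[0,2,0],[0,1,0],[0,0.5,0],[0,0,0],[0,0,0]],"roll":[0,0,0,0,0,0,0,0,0,0,0,0]}' -1
python3 - <<'E'
from geo import *
s=robot.observe();print(s["tool_pos"],s["tool_rot"],s["contact_force"])
cv2.imwrite("pics/w5.png",robot.read_camera("wrist")[:,:,::-1])
cv2.imwrite("pics/s5.png",robot.read_camera("side")[120:270,270:470,::-1].repeat(4,0).repeat(4,1))
E
```

```text
time: 9.85
tool_pos: [0.6305, -0.0394, 0.1165]
tool_rot: [-1.569, -0.001, -1.291]
contact_force: [0.3, -0.8, 0.2]
opening: 0.0914
[ 0.6305 -0.0394  0.1165] [-1.5694 -0.0005 -1.2911] [ 0.3328 -0.8298  0.2034]
```

View pics/w5.png

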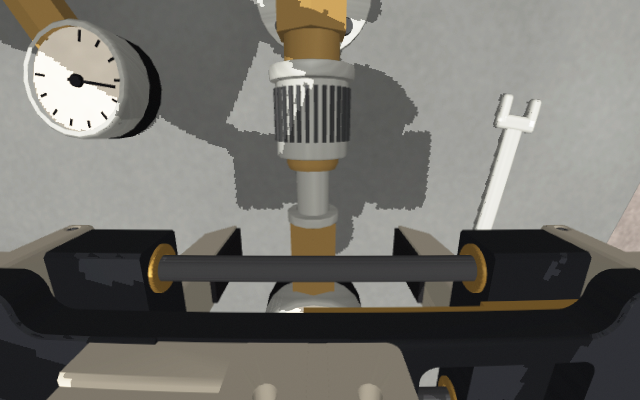

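View pics/s5.png

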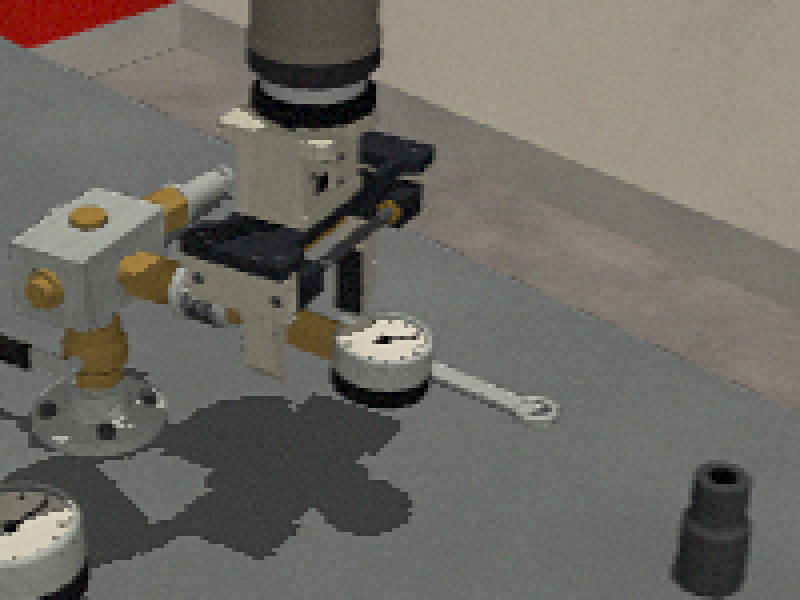

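```bash
python3 -m crank '{"xyz":[[0,0.1,-0.05],[0,0,0],[0,0,0],[0,0,0],[0,0,0],[0,0,0],[0,0,0],[0,0,0],[0,0,0],[0,0,0],[0,0,0]],"roll":[0,0,0,0,0,0,0,0,0,0,0]}' 1 30
```

```text
time: 11.05
tool_pos: [0.6291, -0.0397, 0.1147]
tool_rot: [-1.572, 0.0, -1.291]
contact_force: [-3.4, -2.3, 1.2]
opening: 0.0239
```

```bash
python3 -m crank '{"xyz":[[0.3,0,0],[0.5,0,0],[0.7,0,0],[0.7,0,0],[0.7,0,0],[0.7,0,0],[0.7,0,0],[0.7,0,0],[0.7,0,0],[0.7,0,0],[0.5,0,0],[0,0,0],[0,0,0],[0,0,0]],"roll":[0,0,0,0,0,0,0,0,0,0,0,0,0,0]}'
python3 - <<'E'
from geo import *
s=robot.observe();print(s["tool_pos"],s["tool_rot"],s["contact_force"])
cv2.imwrite("pics/w6.png",robot.read_camera("wrist")[:,:,::-1])
cv2.imwrite("pics/s6.png",robot.read_camera("side")[120:270,270:470,::-1].repeat(4,0).repeat(4,1))
yaw=-1.817;t=np.array([.497,-.343]);u=np.array([np.cos(yaw),np.sin(yaw)])
g=t+u*(.048-.052);print(g,togo([*g,.115],yaw), togo([*g,.115],-1.291))
E
```

```text
time: 12.45
tool_pos: [0.6485, -0.1054, 0.1147]
tool_rot: [-1.571, 0.0, -1.291]
contact_force: [0.1, -0.4, -3.5]
opening: 0.0236
[ 0.6485 -0.1054  0.1147] [-1.5708  0.0003 -1.2907] [ 0.1027 -0.3941 -3.4645]
[ 0.498  -0.3391] (array([26.3319, -0.0235, -8.9053]), np.float64(30.157910922168078), 12.55) (array([ 18.3013,  -0.0235, -20.9221]), np.float64(0.02033089828677443), 12.55)
```

View pics/w6.png

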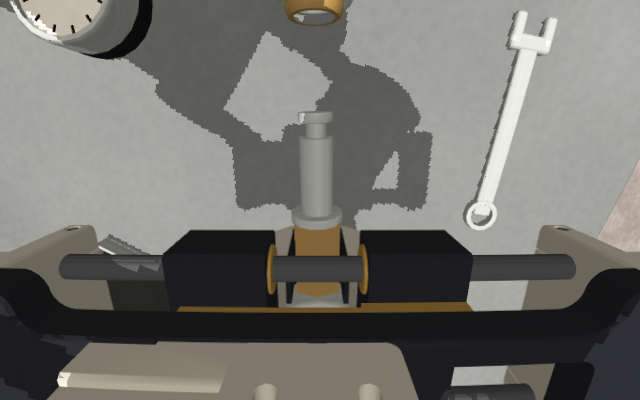

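View pics/s6.png

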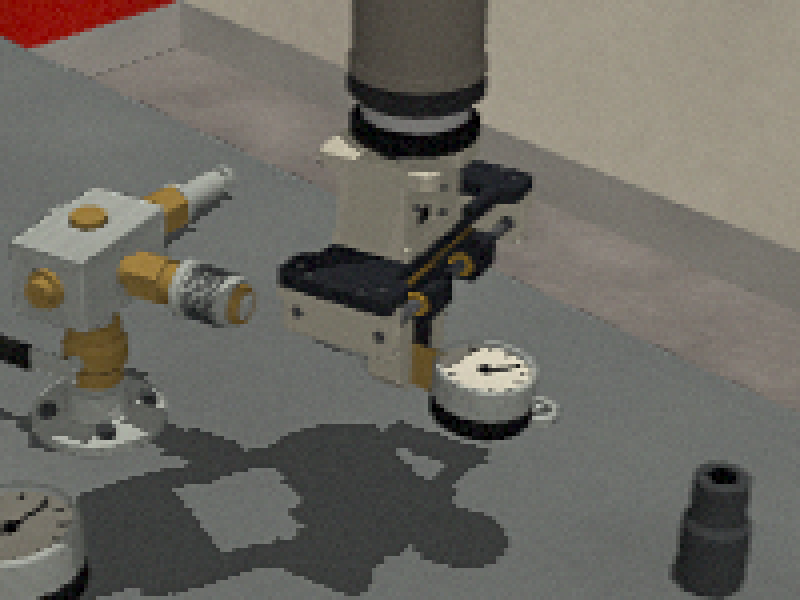

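```bash
python3 -m crank '{"xyz":[[0.5,0,-0.6],[1,0,-1.1],[1.2,0,-1.4],[1.4,0,-1.6],[1.4,0,-1.6],[1.4,0,-1.6],[1.4,0,-1.6],[1.4,0,-1.6],[1.4,0,-1.6],[1.4,0,-1.6],[1.4,0,-1.6],[1.4,0,-1.6],[1.3,0,-1.5],[1,0,-1.2],[0.7,0,-0.7],[0,0,0]],"roll":[0,0,0,0,0,0,0,0,0,0,0,0,0,0,0,0]}'
python3 -m crank '{"xyz":[[0,0,0],[0,0,0],[0,0,0],[0,0,0],[0,0,0],[0,0,0],[0,1,0],[0,1.5,0],[0,1.5,0],[0,1,0],[0,0,0],[0,0,0]],"roll":[3,5,6,6,6,4.2,0,0,0,0,0,0]}'
python3 - <<'E'
from geo import *
s=robot.observe();print(s["tool_pos"],s["tool_rot"],s["contact_force"])
np.save("w7c.npy",robot.calibration("wrist")["pose"])
cv2.imwrite("pics/w7.png",robot.read_camera("wrist")[:,:,::-1])
cv2.imwrite("pics/s7.png",robot.read_camera("side")[230:400,300:500,::-1].repeat(4,0).repeat(4,1)[:600])
yaw=-1.817;t=np.array([.497,-.343]);u=np.array([np.cos(yaw),np.sin(yaw)])
g=t+u*(.048-.052);print(togo([*g,.0115],yaw))
E
```

```text
time: 14.15
tool_pos: [0.4972, -0.3408, 0.1148]
tool_rot: [-1.571, -0.0, -1.293]
contact_force: [0.5, -0.3, -3.8]
opening: 0.0236
time: 15.35
tool_pos: [0.4984, -0.3393, 0.0647]
tool_rot: [-1.571, 0.0, -1.817]
contact_force: [-0.2, -0.9, -3.2]
opening: 0.0236
[ 0.4984 -0.3393  0.0647] [-1.5708  0.0002 -1.8172] [-0.2113 -0.9278 -3.244 ]
(array([-0.0377,  5.3904, -0.0816]), np.float64(-0.03774343320443955), 15.45)
```

View pics/w7.png

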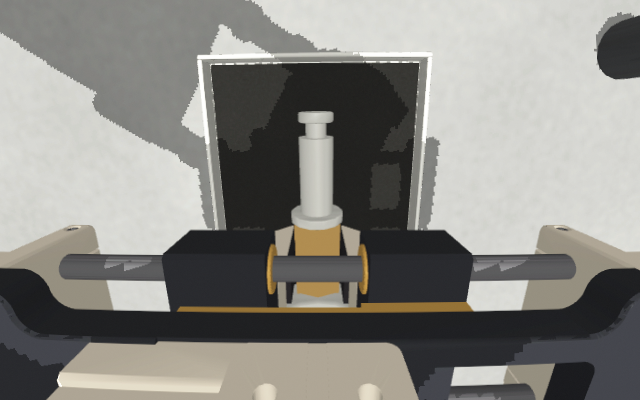

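View pics/s7.png

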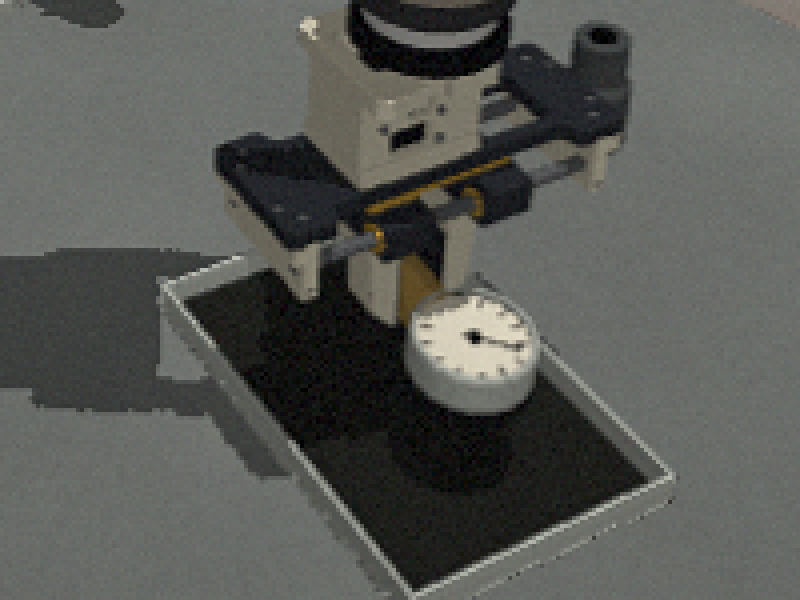

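```bash
python3 -m crank '{"xyz":[[0,0.5,-0.05],[0,0.8,0],[0,0.8,0],[0,0.8,0],[0,0.8,0],[0,0.6,0],[0,0.4,0],[0,0,0],[0,0,0]],"roll":[0,0,0,0,0,0,0,0,0]}'
python3 -m crank '{"xyz":[[0,0.1,0],[0,0.1,0],[0,0.1,0],[0,0,0],[0,0,0]],"roll":[0,0,0,0,0]}'
```

```text
time: 16.35
tool_pos: [0.4979, -0.3394, 0.0179]
tool_rot: [-1.57, -0.0, -1.818]
contact_force: [-0.4, 0.4, -2.5]
opening: 0.024
time: 16.85
tool_pos: [0.4981, -0.3393, 0.015]
tool_rot: [-1.57, -0.0, -1.818]
contact_force: [0.7, 2.9, 1.1]
opening: 0.0236
```

```bash
python3 -m crank '{"xyz":[[0,0.1,0],[0,0,0],[0,0,0]],"roll":[0,0,0]}'
python3 -m crank '{"xyz":[[0,0.1,0],[0,0,0],[0,0,0]],"roll":[0,0,0]}'
python3 - <<'E'
from geo import *
s=robot.observe();print(s["tool_pos"],s["contact_force"],s["torque"])
cv2.imwrite("pics/s8.png",robot.read_camera("side")[230:400,300:500,::-1].repeat(4,0).repeat(4,1)[:600])
E
```

```text
time: 17.15
tool_pos: [0.4979, -0.3394, 0.0138]
tool_rot: [-1.57, -0.0, -1.818]
contact_force: [2.0, 2.6, 0.6]
opening: 0.0238
time: 17.45
tool_pos: [0.4977, -0.3393, 0.0126]
tool_rot: [-1.571, 0.0, -1.818]
contact_force: [1.0, 1.3, 0.6]
opening: 0.024
[ 0.4977 -0.3393  0.0126] [0.9795 1.2752 0.6179] [-0.0479 -0.1241  0.1541]
```

View pics/s8.png

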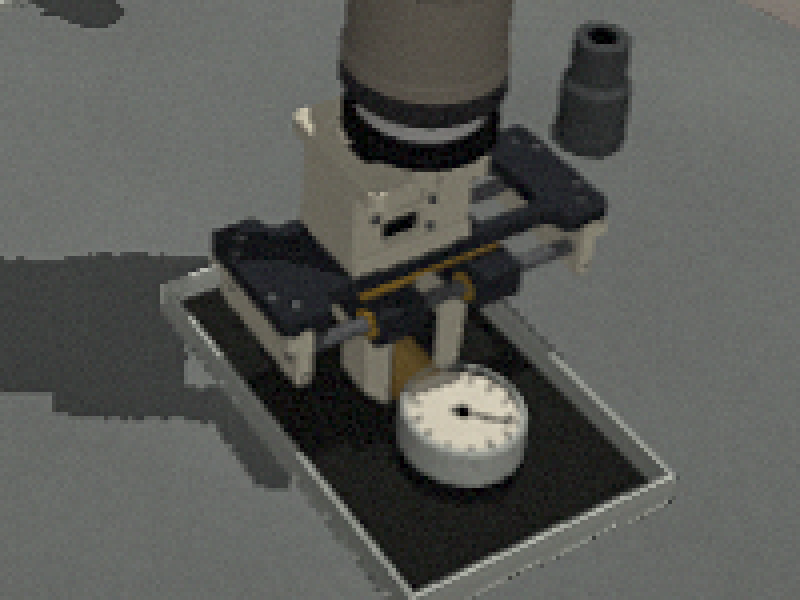

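```bash
python3 -m crank '{"xyz":[[0,0.1,0],[0,0.1,0],[0,0,0],[0,0,0]],"roll":[0,0,0,0]}'
python3 -m crank '{"xyz":[[0,0,0],[0,0,0],[0,0,0]],"roll":[0,0,0]}' 0.3 3
python3 - <<'E'
from geo import *
cv2.imwrite("pics/s9.png",robot.read_camera("side")[230:400,300:500,::-1].repeat(4,0).repeat(4,1)[:600])
E
```

```text
time: 17.9
tool_pos: [0.4979, -0.3392, 0.0117]
tool_rot: [-1.57, 0.0, -1.818]
contact_force: [-1.2, 4.0, 8.2]
opening: 0.0236
time: 18.2
tool_pos: [0.4974, -0.3393, 0.0103]
tool_rot: [-1.571, 0.0, -1.818]
contact_force: [0.2, 0.7, -0.1]
opening: 0.0322
```

View pics/s9.png

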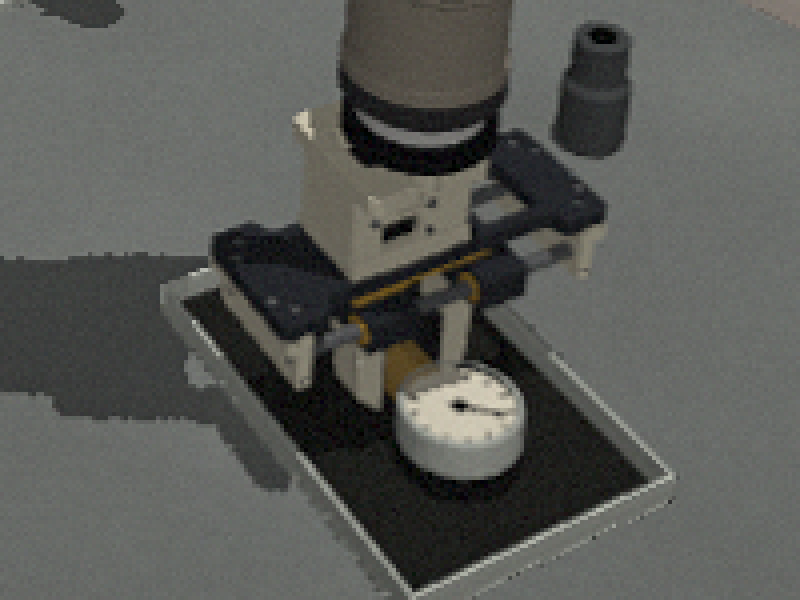

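```bash
python3 -m crank '{"xyz":[[0,0,0],[0,0,0],[0,0,0]],"roll":[0,0,0]}' -0.1
python3 -m crank '{"xyz":[[0,-0.5,0],[0,-1,0],[0,-2,0],[0,-3,0],[0,-3,0],[0,-3,0],[0,-3,0],[0,-2,0],[0,-1,0],[0,0,0],[0,0,0]],"roll":[0,0,0,0,0,0,0,0,0,0,0]}'
python3 - <<'E'
from geo import *
s=robot.observe();print(s["tool_pos"],s["contact_force"])
np.save("w10c.npy",robot.calibration("wrist")["pose"])
w=robot.read_camera("wrist")[:,:,::-1];cv2.imwrite("pics/w10.png",w)
b=robot.read_camera("side")[:,:,::-1];cv2.imwrite("pics/side10.png",b)
cv2.imwrite("pics/s10.png",b[230:380,300:500].repeat(4,0).repeat(4,1))
a=robot.read_camera("scene")[:,:,::-1];cv2.imwrite("pics/scene10.png",a)
E
```

```text
time: 18.55
tool_pos: [0.4977, -0.3393, 0.0106]
tool_rot: [-1.571, 0.0, -1.818]
contact_force: [0.3, 0.7, -0.0]
opening: 0.0491
time: 19.65
tool_pos: [0.4973, -0.3389, 0.1949]
tool_rot: [-1.572, 0.001, -1.818]
contact_force: [-0.1, 0.6, 0.4]
opening: 0.0505
[ 0.4973 -0.3389  0.1949] [-0.1469  0.6375  0.3706]
```

View pics/w10.png

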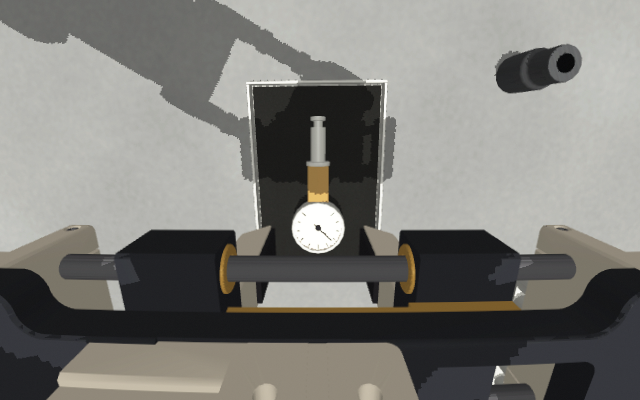

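View pics/s10.png

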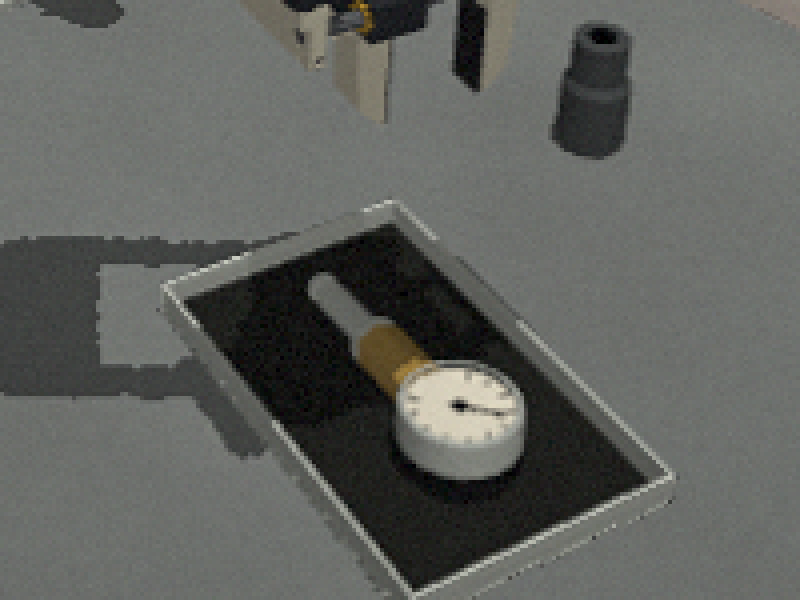

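View pics/scene10.png

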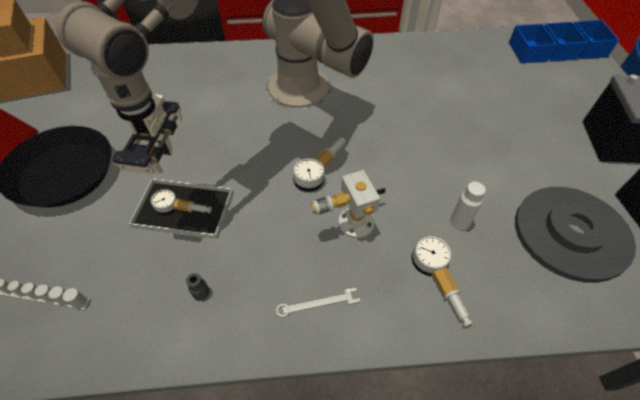

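```bash
python3 - <<'E'
from geo import *
a=cv2.imread("pics/scene10.png");b=cv2.imread("pics/side10.png");w=cv2.imread("pics/w10.png")
r=lambda im,x0,y0,x1,y1,k:cv2.resize(im[y0:y1,x0:x1],None,fx=k,fy=k,interpolation=cv2.INTER_CUBIC)
cv2.imwrite("pics/z10.png",np.hstack([r(a,140,175,220,225,5),r(b,370,290,450,340,5)]))
cv2.imwrite("pics/z10w.png",r(w,230,70,400,260,3))
c=robot.calibration("wrist");c["pose"]=np.load("w10c.npy")
for z in (.033,.036):
  D=onz("wrist",(318,228),z,c);print(D)
T=onz("wrist",(318,118),.018,c)
yaw=-1.817+np.pi
R=np.array([[np.cos(yaw),np.sin(yaw)],[-np.sin(yaw),np.cos(yaw)]])
print("tray frame",R@(D[:2]-[.497,-.343]),R@(T[:2]-[.497,-.343]))
print(robot.observe()["time"])
E
```

```text
[ 0.4858 -0.3904  0.033 ]
[ 0.4861 -0.3892  0.036 ]
tray frame [-0.0475 -0.0007] [ 0.0784 -0.0009]
19.8
```

View pics/z10.png

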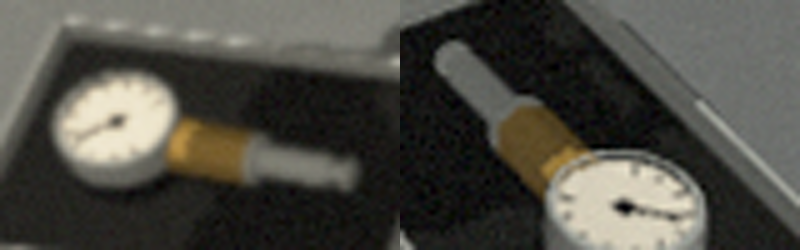

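View pics/z10w.png

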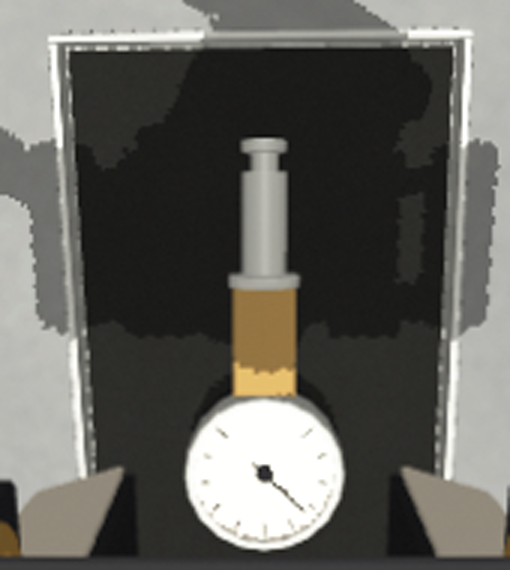

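```bash
python3 - <<'E'
from geo import *
P=tri((163.4,199.0),(414.6,331.3));T=tri((209.6,209.6),(381.2,301.8));F=tri((190.0,206.6),(392.,314.))
print(P,T)
# reference: socket/can/wrench/collar before vs now
a=cv2.imread("pics/scene0.png").astype(int);b=cv2.imread("pics/scene10.png").astype(int)
for n,(x0,y0,x1,y1) in dict(sock=(183,268,215,305),wrench=(270,282,365,320),can=(445,175,492,235)).items():
    print(n,np.abs(a-b)[y0:y1,x0:x1].mean())
im=cv2.imread("pics/scene10.png");cv2.imwrite("pics/col10.png",cv2.resize(im[160:250,290:400],None,fx=5,fy=5,interpolation=cv2.INTER_CUBIC))
E
```

```text
(array([ 0.487 , -0.3869,  0.0382]), np.float64(0.00012188300554221243)) (array([ 0.5177, -0.2677,  0.0163]), np.float64(0.002059891494660834))
sock 4.1545608108108105
wrench 5.253093259464451
can 4.930614657210402
```

View pics/col10.png

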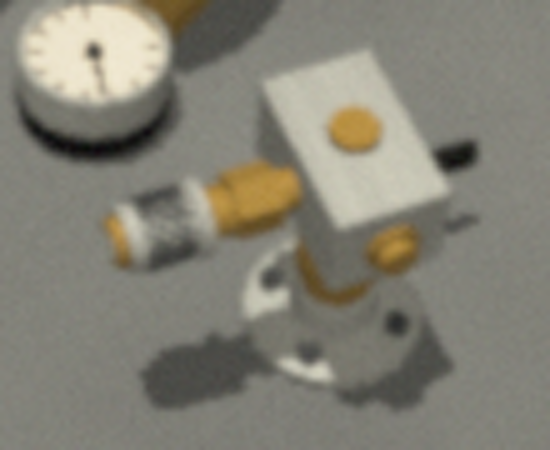

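```bash
python3 - <<'E'
from cell import robot
s=robot.observe();print(s["time"],s["contact_force"]);robot.hand_in()
E
```

```text
19.8 [ 0.46851109  0.80955718 -0.78232512]
the job is handed in; nothing more can be done
```

I took the gauge off the bench air outlet, laid it dial up in the rubber-lined tray, and handed the job in at 19.8 s. The hand-in gave no verdict.

**What I did:** I held the collar back until the gauge popped loose, then let it spring forward and released it. I gripped the gauge by the hexagon stem, drew it straight out, turned it to match the tray, set it down under light contact, and opened and lifted the gripper clear.

**Last checks:**
- **Position in the tray:** the case centre is about 47 mm and the plug tip about 78 mm from the tray's middle along its length. Both are within 1 mm of its centreline, so the gauge is well inside the rim.
- **Collar:** it looks fully forward in the pictures, judged by eye.
- **Other items:** the spray can, wrench and socket show no visible change.
- **Robot:** the gripper is clear of everything, and the force reading is near zero.

**Where the checks disagreed:** the gauge does not lie perfectly level. It rests on the case edge and the flange, with the plug end slightly low. From the measured tip and dial heights and the gauge's dimensions I put the tilt at about 0.07 rad and the origin at about 25 mm above the bench, rather than 23 mm. Both are inside the limits, but the heights are only good to 2–3 mm, so the margin on the 27 mm height limit is thin.

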